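Clear the press die and open the grease pot

ROBOT

A 6-joint arm with a two-finger parallel gripper is mounted at the origin on the work surface. World frame = base frame: x ahead of the robot, y to its left, z up, the work surface at z = 0. Lengths are in mm, angles in degrees, forces in N, time in s.
With the tool pointing down it reaches from about 300 to 850 mm from the base axis. Payload 4.2 kg.
Tool frame: the origin (TCP) lies at the very end of the fingers, on their centre line; the grasp point (between the pads) lies 19 mm behind it; z points along the fingers, y is the direction in which the jaws open and shut (so a half turn about z gives the same grasp; the last joint's range is limited). The gripper opens to 91 mm and grips with 3 to 60 N. Pads are 32 mm wide; open, the fingers measure 118 mm over their backs; the gripper's body (76 mm by 178 mm) begins 60 mm behind the grasp point.
Start: joints at [-73.969, 18.312, 89.639, -0, 72.044, -1.146], TCP at [169.817, -549.368, 213.976] pointing down, gripper open.
Joint ranges: [-177.97, 177.97], [-48.28, 115.42], [12.27, 149.76], [-77.06, 257.06], [2.81, 150.46], [-146.56, 146.56]. Speed limits (degrees/s): [147.25, 147.25, 180, 180, 180, 180].

INTERFACE

Orientations are given as [roll, pitch, yaw] about the fixed x, y, z axes, in that order (R = Rz(yaw) Ry(pitch) Rx(roll)).
In Python, from workcell import env gives the robot as it stands. The module is installed in compiled form; this text tells all that it offers.
- The arm moves only by the tool arm_command, never from a script. Its argument "targets" is a list of rows, each a list of 5 numbers: the closure, from 0 (fully open) to 1 (shut), then the shift along the tool's x, y, z each as a share of 50 cm, from -1 to 1, then the turn about the tool's z as a share of pi/4 rad, from -1 to 1. A call has 1 to 8 rows; each row is the pose to reach, as a shift and turn from the pose measured when the call began, along the tool's axes at that moment; what a row does not reach only later rows make up. A row lasts 1/12 s, in which the tool goes at most 41.7 mm and 7.16 degrees, less where a joint would pass 70% of its speed; a pose out of reach is approached as far as the arm can. A call with a number of a shift or a turn outside -1 to 1 is refused whole. A call with a gripper value outside its range is refused whole. The fingers move at their own pace and stop on an object; "squeeze" is the grip in N (left out, the last holds). Time passes only in rows, so rows that repeat a pose let the fingers close. It gives the time, the measured TCP pose, the force and the opening at its end, in the units of the state.
- env.state(): the state, without advancing time (a new reading comes with each control period).
- env.grab_frame(name): name is "scene" or "top"; returns the picture (400x640x3 uint8, red, green, blue); there is no depth.
- env.camera_params(name): a dict with "camera_matrix" (3x3 intrinsics, pixels), "dist_coeffs" ([k1, k2, p1, p2, k3] as OpenCV has them; the pictures are not rectified), "R" (3x3) and "t" (3): a world point X has camera coordinates R X + t. Camera axes: x right, y down, z forward; pixel columns grow to the right and rows downward; lengths in mm; the calibration is good to about 2 mm. A picture is of the moment at which its call begins. camera_params takes no time and is no camera call.
- env.job_done(): hands the job in, once; it reports no verdict.
The state is a dict: "time_s": time; "qpos": joint angles; "qvel": joint speeds; "effort": joint torques, N m; "ee_pos": TCP position; "ee_rot": TCP orientation; "force": force on the tool from outside, world axes, zero at the start; "torque": the same for the moment, N m; "gripper_width": finger opening in mm.
Only numpy, scipy, OpenCV 4.12 (cv2) and the standard library are available. Lean on these libraries where they do the work, as an engineer would, in place of code of your own. Each camera call takes 0.05 s, during which the arm holds its last target.

TASK

The die is due for greasing: first lift the finished red bracket out of the open die and set it down on the floor of the white basket, without dropping it. Then, with the green grease pot staying down in its yellow brace, unscrew its tight black cap anticlockwise, stop turning once the lugs come free (roughly a quarter turn), and lift the cap straight up. Finish while still holding the cap upright over the pot, with a clear gap of about one to five centimetres between them; leave everything else on the bench where it is.

Things in the scene. Friction and masses are not known exactly. Their poses are not given: they have to be found in the camera images.
- die: Fixed steel lower die, a block 150 x 110 x 30 mm lying flat. Origin at the centre of its underside, x along the 150 mm side. A rectangular cavity, 83 x 49 mm and 10 mm deep, lies in the middle of its top, long side along x.
- bracket: Red moulded bracket, about 120 g, lying in the die cavity at the start, axes along the die's, underside 20 mm above the bench. Flat base 80 (x) x 46 (y) x 8 mm, its top 2 mm below the die's face; on its middle an upright web 44 mm long (x), 14 mm thick (y), its top 46 mm above the underside. Origin at the centre of the underside. Pinch the web across its 14 mm from above.
- basket: White plastic basket, fixed to the bench, 230 (x) x 160 (y) x 60 mm high, walls and floor 4 mm thick, open at the top. Origin at the centre of its underside. The half towards its own -x is empty; an earlier bracket lies in the half towards +x.
- done_bracket: An earlier bracket, same shape and colour as the other, lying upright in the basket about 55 mm to the +x side of the basket's centre, its long side along the basket's y. Leave it there (a nudge is no harm). Origin at the centre of its underside.
- brace: Yellow square brace bolted to the bench, 85 x 85 x 30 mm high, with a low bolted tab on its +y and -y sides. The pot stands in it on a floor 6 mm thick, with 1.5 mm of play to each wall, so it can turn with the cap by a few degrees only. Origin at the centre of its underside.
- pot: Green square grease pot, loose in the brace, 66 x 66 mm, 64 mm high to its shoulder, about 0.7 kg. Origin at the centre of its underside, 6 mm above the bench. Its round neck, 37 mm across, ends in a white sprung plate that pushes the cap up with 15 N; once open the plate's top, the pot's highest point, is 98 mm above the underside. Two lugs on opposite sides of the neck hold the cap.
- cap: Round black ribbed cap on the pot, 60 mm across, 32 mm high, 50 g, with a white pointer stripe on top along its +x. Origin at the centre of its lower edge, 67 mm above the pot's underside (73 mm above the bench) while shut, 3 mm above the pot's shoulder. Stiff to turn (up to 0.6 N m: grip with 50 N or more). Pulled while shut, it lifts the pot with it.
- cap_mark (a point): End of the white stripe on the cap's top, 26 mm from its axis. Shut, it points along the pot's +x. Turned anticlockwise seen from above, at constant height, the cap comes free about 1.0 rad from shut (relative to the pot, which may turn along by 0.05) and can be lifted straight off from 1.1 to 2.0 rad: aim at 1.3 to 1.5. Clockwise is blocked.
- tin: Closed aluminium tin, 68 mm across, 100 mm high, standing beyond the work. Leave it. Origin at the centre of its underside.
- spanner: Spanner 160 mm long lying flat nearer the robot. Leave it. Origin midway, underside.
- brush: Brush 170 mm long lying beyond the work. Leave it. Origin midway, underside.
- punched_ring: Copper punched ring, 64 mm across, 8 mm thick, lying flat beyond the work. Leave it. Origin at the centre of its underside.
- oil_bottle: Yellow bottle with a red top, 56 mm across, 150 mm high, standing beyond the work. Leave it. Origin at the centre of its underside.
Things that resemble listed ones, but are neither listed nor needed, are in the scene too. There is more than one size of the cap; the job needs the largest.

How it is judged (in metres and radians):
On the way, in this order (a step that is already met when the one before it is completed fails the run):
1. the bracket is lifted clear of the die (z of bracket in the frame of die above 0.04 m and contact force between bracket and die below 0.05 N and contact force between the fingers and bracket above 0.5 N), for 0.1 s.
2. the bracket lies on the basket's floor, let go, the cap still shut (x of bracket in the frame of basket between -0.115 and 0.115 m and y of bracket in the frame of basket between -0.08 and 0.08 m and z of bracket in the frame of basket between -0.01 and 0.035 m and linear speed of bracket below 0.03 m/s and contact force between the fingers and bracket below 0.05 N and angle between the x axis of cap and the x axis of pot, either way round below 0.4 rad), for 0.2 s.
3. the cap is turned free of the lugs while still down on the pot, the pot down in its brace (angle between the x axis of cap and the x axis of pot, either way round above 0.85 rad and y of cap_mark in the frame of pot above 0 m and z of pot in the frame of brace below 0.012 m and horizontal distance between pot and brace below 0.008 m and angle between pot's own z axis and vertical below 0.08 rad and z of cap in the frame of pot below 0.076 m), for 0.05 s.
At the end, for the whole second after the job is handed in: Bracket at rest on the basket floor, let go. Pot down in its brace, upright. Fingers hold the cap still, clear of the pot: lower edge 100 to 165 mm above the pot's underside, within 15 mm of its axis, tilt under 0.2 rad, turned anticlockwise 0.85 to 2.29 rad from shut (x of bracket in the frame of basket between -0.115 and 0.115 m and y of bracket in the frame of basket between -0.08 and 0.08 m and z of bracket in the frame of basket between -0.01 and 0.035 m and linear speed of each of bracket, cap below 0.03 m/s and contact force between the fingers and bracket below 0.05 N and z of pot in the frame of brace below 0.012 m and horizontal distance between pot and brace below 0.008 m and angle between pot's own z axis and vertical below 0.08 rad and angle between the x axis of cap and the x axis of pot, either way round above 0.85 rad and y of cap_mark in the frame of pot above 0 m and z of cap in the frame of pot between 0.1 and 0.165 m and horizontal distance between cap and pot below 0.015 m and angle between cap's own z axis and vertical below 0.2 rad and contact force between the fingers and cap above 1 N and contact force between cap and pot below 0.05 N); the arm keeps its last pose, push and grip.
It fails at once if the pot is pulled up out of its brace or tipped (z of pot in the frame of brace above 0.018 m or angle between pot's own z axis and vertical above 0.2 rad).
It fails at once if the bracket is dropped (contact force between anything else and bracket below 0.02 N and linear speed of bracket above 0.75 m/s).
It fails at once if another thing on the bench is pushed more than 40 mm from its place (distance of any of tin, spanner, brush, punched_ring, oil_bottle, done_bracket from where it was at the start of the episode above 0.04 m).
It also fails if it takes over 56 s, if anything falls off the work surface, if the arm or the gripper's body presses on something with over 40 N, if the wrist force passes 120 N, or if a joint passes its speed limit or range.

## Working session

There is one attempt and no reset: what is moved stays moved. The work goes in short steps, Python scripts to look and compute and a tool call to move; the robot and the scene stay as the last step left them, time stands still between calls to the robot, and variables do not carry over. Pictures are saved under pics/ and viewed, and the job is handed in when it is done.

Besides the shell and the picture viewer there is one more tool, called after "Request:" as name(argument=value, ...) on one line, values as JSON. arm_command: Moves the arm, as the interface text tells. Shift numbers are shares of 50 cm and turn numbers shares of pi/4 rad, none past 1 either way. Its arguments: {"type":"object","properties":{"targets":{"type":"array"},"squeeze":{"type":"number"}},"required":["targets"]}

```bash
mkdir -p pics; cat > h.py <<'E'
import numpy as np, cv2
from workcell import env
np.set_printoptions(precision=2,suppress=True)
def snap(cam,name):
    im=env.grab_frame(cam); np.save(f'pics/{name}.npy',im)
    cv2.imwrite(f'pics/{name}.png',im[:,:,::-1]); return im
def P(cam):
    p=env.camera_params(cam); return [np.array(p[k],float) for k in ("camera_matrix","dist_coeffs","R","t")]
def px2w(cam,uv,z):
    K,d,R,t=P(cam)
    u=cv2.undistortPoints(np.array(uv,float).reshape(-1,1,2),K,d).reshape(-1,2)
    C=-R.T@t; out=[]
    zs=np.broadcast_to(z,(len(u),))
    for (a,b),zz in zip(u,zs):
        r=R.T@np.array([a,b,1]); out.append(C+r*(zz-C[2])/r[2])
    return np.array(out)
def w2px(cam,X):
    K,d,R,t=P(cam)
    return cv2.projectPoints(np.array(X,float).reshape(-1,1,3),cv2.Rodrigues(R)[0],t,K,d)[0].reshape(-1,2)
E
python3 - <<'E'
from h import *
for c in("scene","top"):
    snap(c,c+'0'); K,d,R,t=P(c); print(c,K,d,-R.T@t,R)
print(env.state())
E
```

```text
scene [[451.12   0.   324.13]
 [  0.   451.12 197.  ]
 [  0.     0.     1.  ]] [-0.04  0.    0.    0.    0.  ] [1355.87 -161.91  632.42] [[ 0.21  0.98  0.02]
 [ 0.56 -0.11 -0.82]
 [-0.8   0.18 -0.57]]
top [[423.38   0.   323.72]
 [  0.   423.38 196.52]
 [  0.     0.     1.  ]] [-0.11  0.    0.    0.    0.  ] [ 367.83    9.65 1059.87] [[-0.06 -1.    0.  ]
 [-0.98  0.06 -0.2 ]
 [ 0.2  -0.01 -0.98]]
{'time_s': 0.1, 'qpos': array([-73.97,  18.35,  89.7 ,   0.  ,  72.04,  -1.15]), 'qvel': array([ 0.  , -0.1 , -0.08, -0.02,  0.01,  0.05]), 'effort': array([  0.  , -41.33, -23.25,   0.07,   0.04,  -0.  ]), 'ee_pos': array([ 169.69, -548.92,  213.22]), 'ee_rot': array([-179.91,   -0.  ,   17.18]), 'force': array([ 0.16, -0.42,  0.09]), 'torque': array([-0.01, -0.01, -0.01]), 'gripper_width': 91.142438619441}
```

View pics/scene0.png

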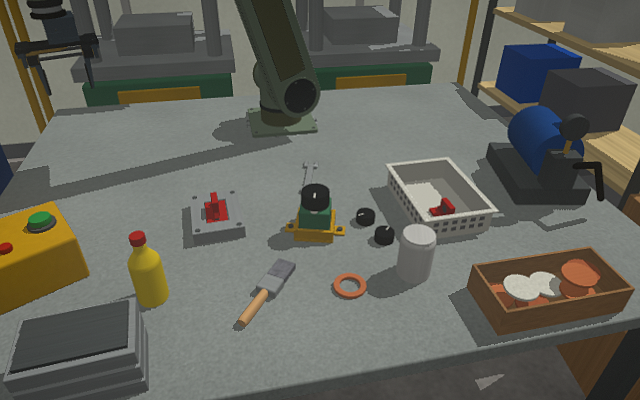

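View pics/top0.png

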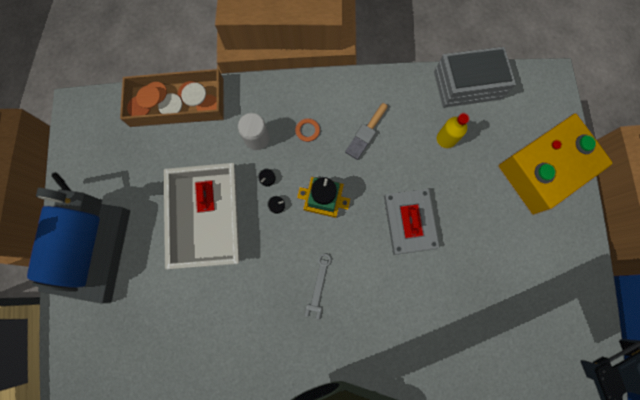

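The scene picture shows the die with the red bracket at about (213,215), the pot at (316,210) and the basket at (440,195). In the top picture the die is at (412,221), the cap at (323,190) and the basket at (200,215), with the done bracket at (205,196). I'll enlarge these areas.

```bash
python3 - <<'E'
import numpy as np,cv2
im=cv2.imread('pics/top0.png')
a=cv2.resize(im[175:265,375:450],None,fx=6,fy=6,interpolation=cv2.INTER_CUBIC)
b=cv2.resize(im[165:230,290:360],None,fx=5,fy=6,interpolation=cv2.INTER_CUBIC)
b=cv2.resize(im[165:225,295:355],None,fx=6,fy=6,interpolation=cv2.INTER_CUBIC)
c=np.zeros((540,450+360,3),np.uint8); c[:540,:450]=a; c[:360,450:]=b
cv2.imwrite('pics/c1.png',c[:, :800])
cv2.imwrite('pics/c2.png',cv2.resize(im[155:275,155:245],None,fx=5,fy=5,interpolation=cv2.INTER_CUBIC)[:600])
E
```

```text
(no output)
```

View pics/c1.png

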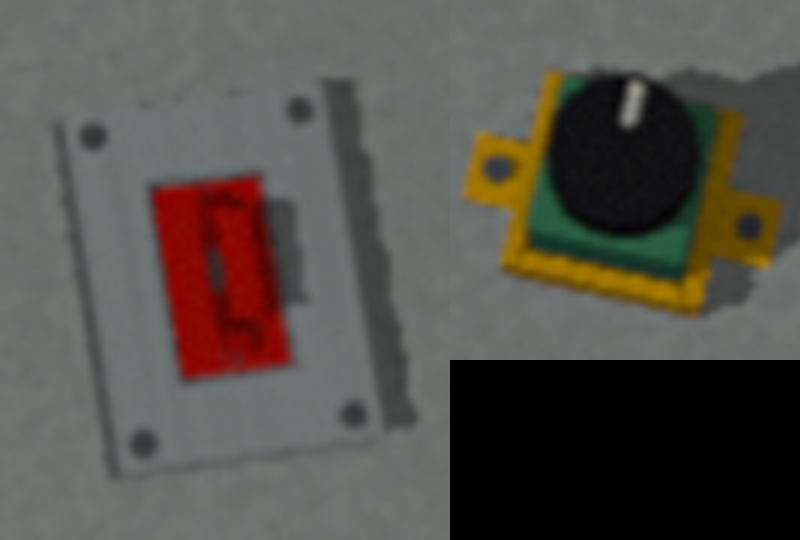

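View pics/c2.png

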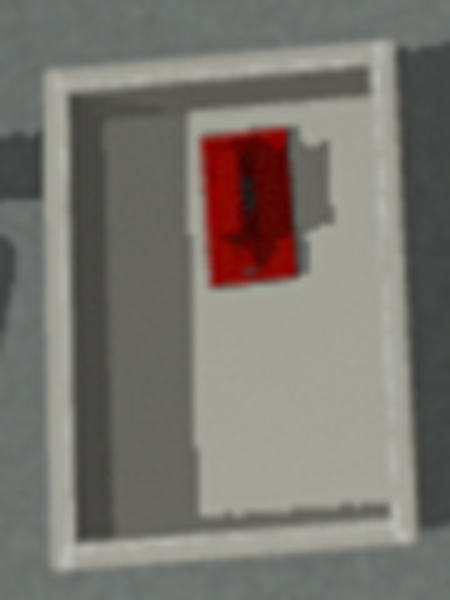

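```bash
cat > m.py <<'E'
from h import *
def quad(name,pts,z):
    w=px2w('top',pts,z); c=w.mean(0)[:2]
    e=[w[(i+1)%4]-w[i] for i in range(4)]
    print(name,'c',c,'len',[round(float(np.linalg.norm(x)),1) for x in e],'ang',[round(float(np.degrees(np.arctan2(x[1],x[0]))),1) for x in e])
o=np.array([375,175]); q=lambda l:np.array(l,float)/6-.4
# order TL,TR,BR,BL
quad('die',q([(60,122),(327,80),(385,437),(112,477)])+o,30)
quad('base',q([(150,186),(262,175),(293,366),(182,382)])+o,28)
o2=np.array([295,165]);s=np.array([450,0])
cap=px2w('top',(q([(623,155)-s])+o2),105); print('cap',cap)
st=px2w('top',(q([(628,122)-s,(637,85)-s])+o2),105); print('stripe',st, st-cap)
quad('tabs',q([(498,168)-s,(498,168)-s,(748,226)-s,(748,226)-s])+o2,8)
quad('brace?',q([(556,72)-s,(742,112)-s,(697,312)-s,(503,268)-s])+o2,30)
o3=np.array([155,155]);r=lambda l:np.array(l,float)/5-.4
quad('basket',r([(45,70),(393,42),(413,543),(55,570)])+o3,60)
quad('done',r([(203,135),(291,128),(299,278),(211,287)])+o3,12)
for n,z,pp in(('tin',100,(251,120)),('ring',8,(308,130)),('bottle',150,(463,119)),('smallcap1',30,(267,177)),('smallcap2',30,(277,204)),('span',5,(318,288))): print(n,px2w('top',[pp],z))
E
python3 m.py
cat > c.py <<'E'
import cv2,numpy as np,sys
n,x,y,w,h,f=sys.argv[1],*map(int,sys.argv[2:7])
im=cv2.imread(f'pics/{n}.png'); cv2.imwrite(f'pics/{sys.argv[7]}.png',cv2.resize(im[y:y+h,x:x+w],None,fx=f,fy=f,interpolation=cv2.INTER_CUBIC))
E
python3 c.py scene0 180 150 100 100 5 s1; python3 c.py scene0 270 150 160 100 5 s2
```

```text
die c [ 501.73 -218.35] len [114.5, 150.2, 113.8, 147.7] ang [-84.6, -177.2, 94.1, 3.0]
base c [ 502.06 -218.86] len [47.3, 80.2, 46.6, 82.1] ang [-88.1, -176.9, 94.2, 3.6]
cap [[575.59  -5.14 105.  ]]
stripe [[588.47  -7.9  105.  ]
 [602.91 -12.33 105.  ]] [[12.88 -2.76  0.  ]
 [27.32 -7.19  0.  ]]
tabs c [578.61  -5.35] len [0.0, 108.5, 0.0, 108.5] ang [0.0, -107.0, 0.0, 73.0]
brace? c [577.    -5.98] len [79.4, 86.4, 81.8, 85.8] ang [-106.1, 163.4, 73.4, -18.1]
basket c [544.78 296.47] len [175.2, 245.0, 172.3, 246.2] ang [-89.3, -179.1, 91.2, 1.6]
done c [601.12 296.03] len [45.9, 78.4, 45.3, 79.6] ang [-89.2, -177.7, 92.3, 2.8]
tin [[761.94 158.37 100.  ]]
ring [[761.44  23.36   8.  ]]
bottle [[ 714.47 -338.27  150.  ]]
smallcap1 [[635.45 132.87  30.  ]]
smallcap2 [[564.98 110.65  30.  ]]
span [[354.37  22.31   5.  ]]
```

View pics/s1.png

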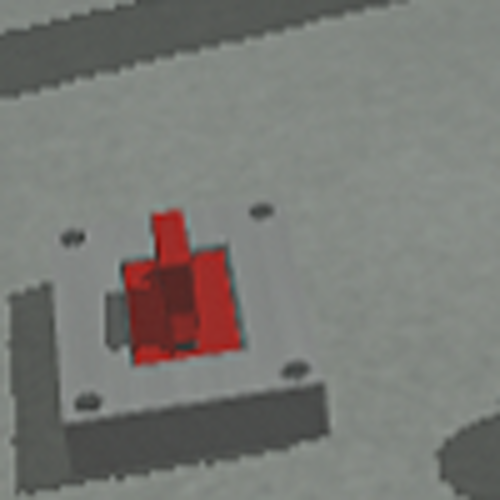

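View pics/s2.png

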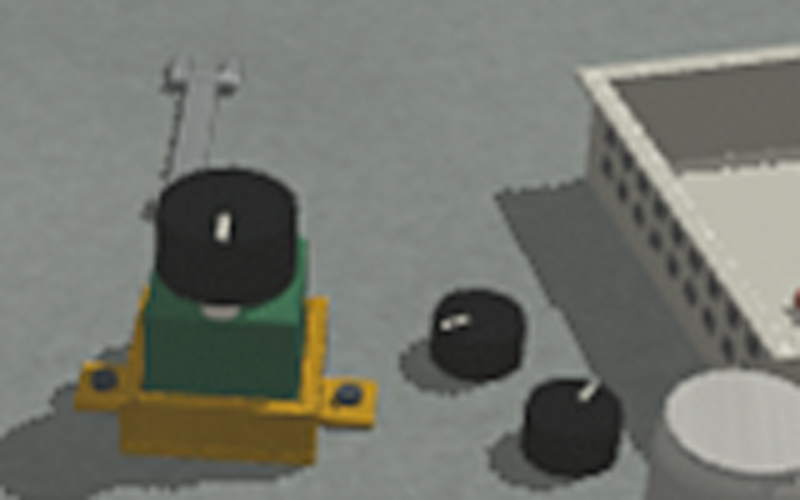

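```bash
cat > m2.py <<'E'
from h import *
q=lambda l,o:np.array(l,float)/5-.4+np.array(o)
b=px2w('scene',q([(122,263),(228,245),(245,348),(132,366)],(180,150)),28); print('base scene',b.mean(0),b)
w=px2w('scene',q([(152,214),(183,211)],(180,150)),66); print('web top far edge',w)
d=px2w('scene',q([(66,424),(326,384)],(180,150)),30); print('die near edge',d)
# cap blob both cameras; model: cylinder silhouette fit
from scipy.optimize import least_squares
def mask(cam,name,roi):
    im=np.load(f'pics/{name}.npy').astype(int); x,y,ww,h=roi
    m=np.zeros(im.shape[:2],np.uint8); sub=im[y:y+h,x:x+ww]
    m[y:y+h,x:x+ww]=(sub.max(2)<50)
    n,l,s,c=cv2.connectedComponentsWithStats(m); k=1+np.argmax(s[1:,4]); print(cam,s[k],c[k]); 
    return (l==k).astype(np.uint8)
def hull(cam,x,y,z0=73,z1=105,r=30):
    a=np.linspace(0,2*np.pi,60); X=np.concatenate([np.stack([x+r*np.cos(a),y+r*np.sin(a),0*a+z],1) for z in(z0,z1)])
    return cv2.convexHull(w2px(cam,X).astype(np.float32)).reshape(-1,2)
for cam,roi in(('top',(295,165,60,60)),('scene',(290,170,50,50))):
    m=mask(cam,cam+'0',roi); cs=cv2.findContours(m,0,2)[0]; hc=cv2.convexHull(max(cs,key=len)).reshape(-1,2)
    x0,y0,w0,h0=cv2.boundingRect(hc); obs=np.array([x0-.5,y0-.5,x0+w0-.5,y0+h0-.5])
    def f(p):
        hu=hull(cam,*p); return np.r_[hu.min(0),hu.max(0)]-obs
    s=least_squares(f,[576,-5],diff_step=1e-3); print(cam,'cap',s.x,'res',s.fun)
E
python3 m2.py
```

```text
base scene [ 503.75 -217.39   28.  ] [[ 465.97 -243.95   28.  ]
 [ 460.5  -195.28   28.  ]
 [ 542.44 -190.8    28.  ]
 [ 546.09 -239.54   28.  ]]
web top far edge [[ 485.62 -225.7    66.  ]
 [ 485.81 -212.03   66.  ]]
die near edge [[ 583.86 -266.5    30.  ]
 [ 577.52 -157.71   30.  ]]
top [311 178  27  27 537] [323.69 191.27]
top cap [577.31  -6.57] res [ 0.52 -0.43 -0.52  0.44]
scene [301 184  28  27 632] [314.86 197.21]
scene cap [579.83  -5.8 ] res [-0.23 -0.73  0.23  0.63]
```

```bash
cat > go.py <<'E'
from h import *
import sys
x,y,z,yaw=map(float,sys.argv[1:5])
s=env.state(); r=np.radians(s['ee_rot'])
from scipy.spatial.transform import Rotation as Ro
R=Ro.from_euler('xyz',s['ee_rot'],degrees=True).as_matrix()
d=R.T@(np.array([x,y,z])-s['ee_pos'])
print('t',round(float(s['time_s']),2),'pos',s['ee_pos'],s['ee_rot'],'F',s['force'],s['torque'],'w',round(float(s['gripper_width']),1),'q',s['qpos'])
t=-((yaw-s['ee_rot'][2]+180)%360-180)/45
print('shares',np.round(d/500,4),'turn',round(t,4),'dist',np.linalg.norm(d))
E
python3 go.py 503 -218.3 140 3.2
```

```text
t 0.1 pos [ 169.69 -548.92  213.22] [-179.91   -0.     17.18] F [ 0.16 -0.42  0.09] [-0.01 -0.01 -0.01] w 91.1 q [-73.97  18.35  89.7    0.    72.04  -1.15]
shares [ 0.83 -0.43  0.15] turn 0.3106 dist 475.14577878699515
```

```bash
sed -i "s|print('shares',np.round(d/500,4)|print('shares',[round(float(v),4) for v in d/500]|" go.py; python3 go.py 503 -218.3 140 3.2
```

```text
t 0.1 pos [ 169.69 -548.92  213.22] [-179.91   -0.     17.18] F [ 0.16 -0.42  0.09] [-0.01 -0.01 -0.01] w 91.1 q [-73.97  18.35  89.7    0.    72.04  -1.15]
shares [0.8322, -0.4346, 0.1471] turn 0.3106 dist 475.14577878699515
```

Request:
arm_command(targets=[[0,0.832,-0.435,0.05,0.31],[0,0.832,-0.435,0.05,0.31],[0,0.832,-0.435,0.05,0.31],[0,0.832,-0.435,0.05,0.31],[0,0.832,-0.435,0.05,0.31],[0,0.832,-0.435,0.1,0.31],[0,0.832,-0.435,0.14,0.31],[0.3,0.832,-0.435,0.147,0.31]], squeeze=30)

```text
time_s: 0.77
ee_pos: [402.5, -317.5, 176.7]
ee_rot: [-179.9, -0.0, 3.2]
force: [1.3, -0.0, -0.4]
gripper_width: 86.6
```

```bash
python3 go.py 503 -218.3 140 3.2
```

```text
t 0.77 pos [ 402.55 -317.53  176.67] [-179.94   -0.01    3.22] F [ 1.32 -0.04 -0.44] [ 0.02  0.06 -0.03] w 86.6 q [-39.58  14.35 101.     0.05  64.68  47.17]
shares [0.2117, -0.1868, 0.0736] turn 0.0005 dist 145.88195564557626
```

Request:
arm_command(targets=[[0.4,0.212,-0.187,0.074,0],[0.4,0.212,-0.187,0.074,0],[0.4,0.212,-0.187,0.074,0],[0.4,0.212,-0.187,0.074,0],[0.4,0.212,-0.187,0.074,0],[0.4,0.212,-0.187,0.074,0]])

```text
time_s: 1.27
ee_pos: [503.2, -217.2, 138.9]
ee_rot: [-179.9, 0.1, 3.4]
force: [-0.2, -0.7, 0.9]
gripper_width: 54.7
```

```bash
python3 - <<'E'
from h import *
snap('top','t1');snap('scene','s1b')
E
python3 go.py 503 -218.3 36 3.2
python3 c.py top1 1 1 1 1 1 z 2>/dev/null; python3 c.py t1 340 150 130 110 5 t1c; python3 c.py s1b 150 120 130 110 5 s1c
```

```text
t 1.37 pos [ 502.48 -218.73  139.75] [-179.95    0.03    3.21] F [-0.78  0.32  0.72] [-0.04  0.04 -0.02] w 54.8 q [-24.74  19.27  99.63   0.03  61.16  62.04]
shares [0.0012, -0.0006, 0.2075] turn 0.0002 dist 103.75031445692821
```

View pics/t1c.png

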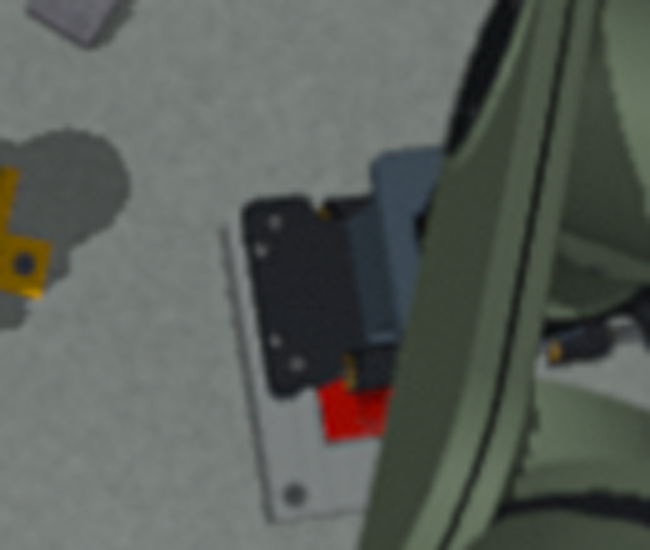

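View pics/s1c.png

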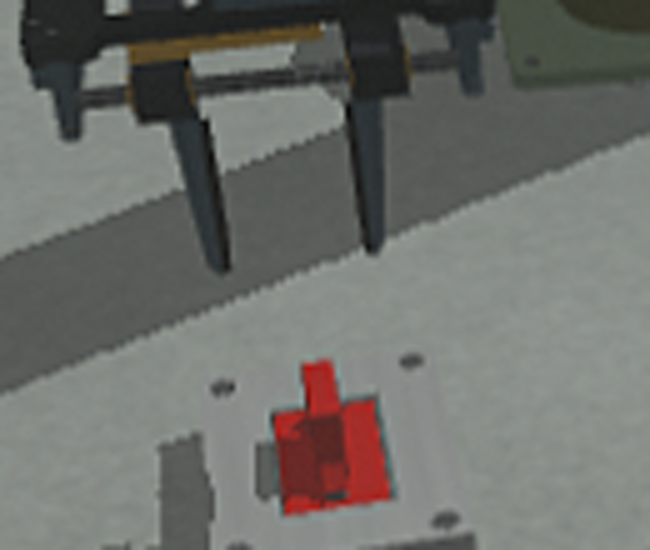

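The scene picture shows the fingertips at about (193,173) and (224,169), on either side of the red web at (213,195). The gripper hides the web in the top picture. I'll descend now.

Request:
arm_command(targets=[[0.4,0.001,-0.001,0.07,0],[0.4,0.001,-0.001,0.14,0],[0.4,0.001,-0.001,0.19,0],[0.4,0.001,-0.001,0.208,0],[0.4,0.001,-0.001,0.208,0],[0.4,0.001,-0.001,0.208,0]])

```text
time_s: 1.87
ee_pos: [503.1, -219.2, 36.7]
ee_rot: [-180.0, -0.0, 3.1]
force: [-0.2, 0.1, 0.3]
gripper_width: 54.3
```

```bash
python3 - <<'E'
from h import *
snap('scene','s2b')
s=env.state(); print(w2px('scene',[s['ee_pos']]),s['ee_pos'],s['force'])
E
python3 c.py s2b 150 130 130 110 5 s2c
```

```text
[[214.59 207.1 ]] [ 503.82 -219.31   37.4 ] [ 0.88 -0.53 -0.12]
```

View pics/s2c.png

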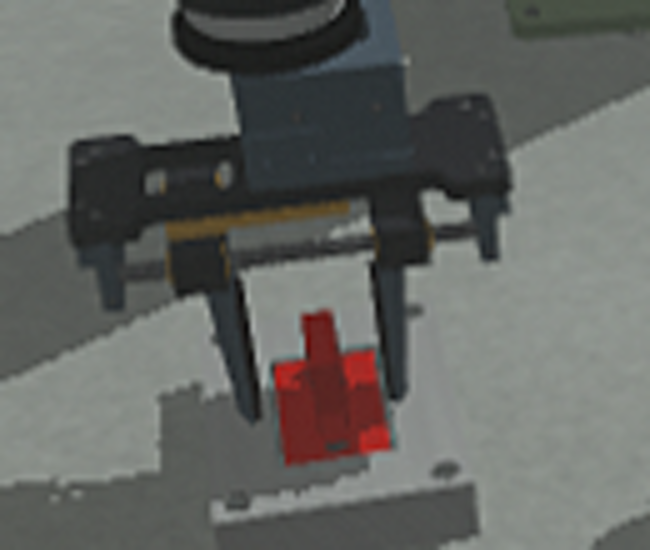

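The fingers are on both sides of the web, tips at crop (250,418) and (397,398), and the web is roughly midway. I'll close.

Request:
arm_command(targets=[[1,0,0,0,0],[1,0,0,0,0],[1,0,0,0,0],[1,0,0,0,0],[1,0,0,0,0],[1,0,0,0,0],[1,0,0,0,0],[1,0,0,0,0]], squeeze=30)

```text
time_s: 2.58
ee_pos: [503.7, -218.2, 37.5]
ee_rot: [-179.9, -0.1, 3.1]
force: [-0.8, 4.6, 3.1]
gripper_width: 13.8
```

```bash
python3 go.py 503 -218.3 140 3.2
```

```text
t 2.58 pos [ 503.71 -218.18   37.49] [-179.93   -0.11    3.13] F [-0.78  4.65  3.12] [ 1.   -0.04  0.12] w 13.8 q [-24.69  25.81 106.62   0.15  47.51  62.09]
shares [-0.001, -0.0001, -0.205] turn -0.0016 dist 102.51500310550936
```

Gripped at 13.8 mm, against 14 mm expected. I'll lift straight up.

Request:
arm_command(targets=[[1,0,0,-0.02,0],[1,0,0,-0.05,0],[1,0,0,-0.1,0],[1,0,0,-0.16,0],[1,0,0,-0.22,0],[1,0,0,-0.26,0],[1,0,0,-0.26,0],[1,0,0,-0.26,0]])

```text
time_s: 3.25
ee_pos: [503.8, -218.9, 168.7]
ee_rot: [180.0, -0.2, 3.1]
force: [-0.3, 0.7, -0.6]
gripper_width: 13.7
```

```bash
python3 - <<'E'
from h import *
snap('scene','s3')
E
python3 go.py 487 296.5 190 2
python3 c.py s3 150 80 150 120 5 s3c
```

```text
t 3.3 pos [ 502.91 -218.43  167.14] [-179.94   -0.06    3.12] F [ 0.13  0.04 -0.73] [ 0.03  0.05 -0.06] w 13.9 q [-24.73  17.87  97.39   0.09  64.71  62.11]
shares [0.0244, -1.0301, -0.0447] turn 0.025 dist 515.6780078971581
```

View pics/s3c.png

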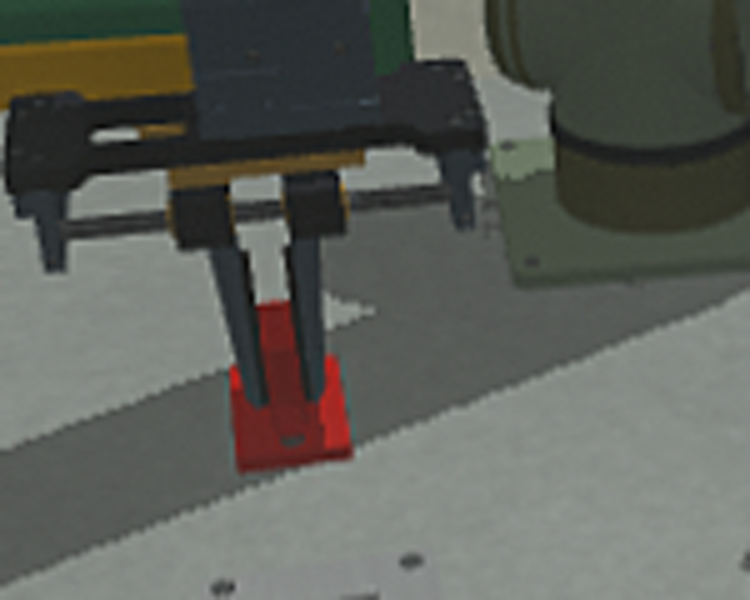

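The bracket is held level, with its base at crop (290,450), and is clear of the die. I'll carry it to the basket.

Request:
arm_command(targets=[[1,0.01,-0.06,-0.03,0.02],[1,0.02,-0.13,-0.06,0.025],[1,0.024,-0.21,-0.06,0.025],[1,0.024,-0.29,-0.06,0.025],[1,0.024,-0.37,-0.06,0.025],[1,0.024,-0.45,-0.06,0.025],[1,0.024,-0.53,-0.06,0.025],[1,0.024,-0.61,-0.06,0.025]])

```text
time_s: 3.97
ee_pos: [496.6, 88.2, 195.5]
ee_rot: [-180.0, 0.2, 2.0]
force: [0.2, 0.0, -1.3]
gripper_width: 14.0
```

```bash
python3 go.py 487 296.5 190 2
```

```text
t 3.97 pos [496.62  88.21 195.46] [-179.99    0.16    1.99] F [ 0.23  0.04 -1.33] [ 0.03  0.02 -0.01] w 14.0 q [  8.75  12.81 100.2    0.03  67.14  96.75]
shares [-0.0047, -0.417, 0.011] turn -0.0002 dist 208.5810683461063
```

Request:
arm_command(targets=[[1,-0.002,-0.08,0.01,0],[1,-0.005,-0.16,0.011,0],[1,-0.005,-0.24,0.011,0],[1,-0.005,-0.32,0.011,0],[1,-0.005,-0.38,0.011,0],[1,-0.005,-0.417,0.011,0],[1,-0.005,-0.417,0.011,0],[1,-0.005,-0.417,0.011,0]])

```text
time_s: 4.63
ee_pos: [485.8, 296.5, 187.8]
ee_rot: [179.8, 0.4, 2.1]
force: [-0.0, -0.3, -1.0]
gripper_width: 13.8
```

```bash
python3 go.py 487 296.5 24 2; python3 - <<'E'
from h import *
snap('scene','s4');snap('top','t4')
E
python3 c.py s4 370 60 150 120 5 s4c;python3 c.py t4 130 130 150 120 5 t4c
```

```text
t 4.63 pos [485.8  296.45 187.75] [179.85   0.37   2.11] F [-0.05 -0.35 -1.01] [-0.01  0.04 -0.03] w 13.8 q [ 30.21  19.    92.53   0.04  68.87 118.09]
shares [0.0045, -0.0009, 0.3275] turn 0.0024 dist 163.7553420941417
```

View pics/s4c.png

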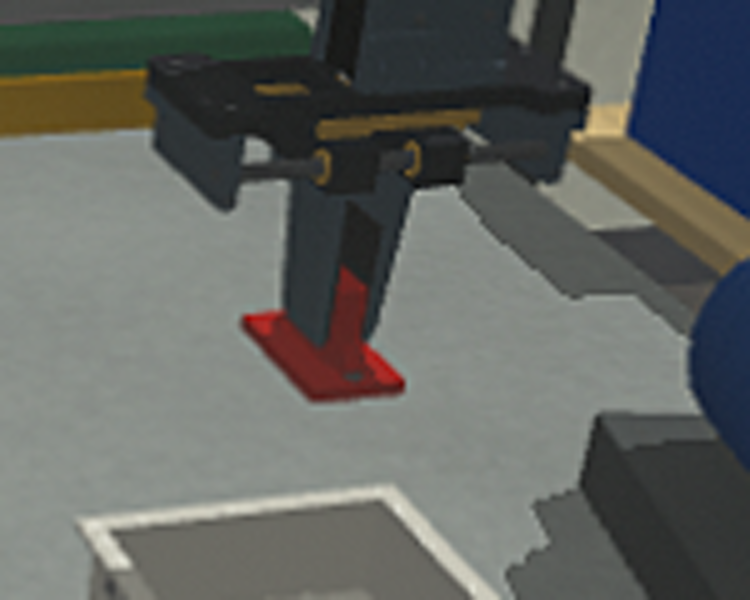

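View pics/t4c.png

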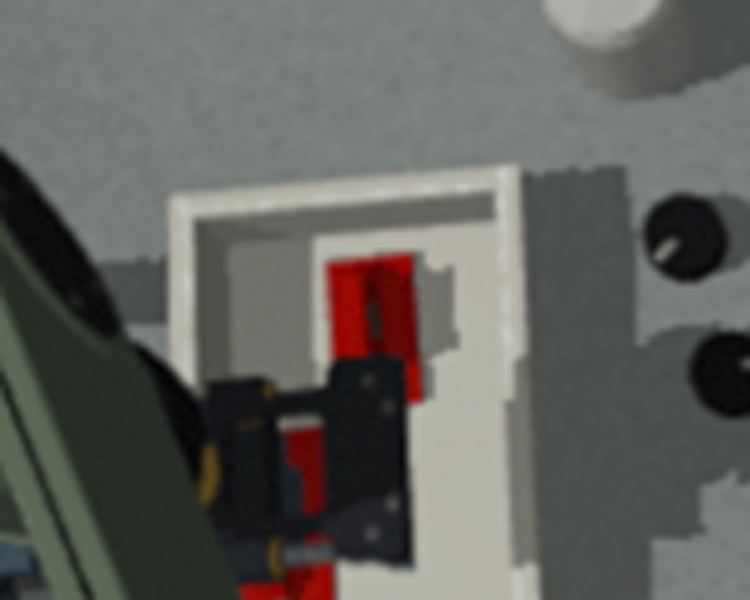

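The bracket hangs level over the basket. In the top picture the earlier bracket sits at crop (370,330), in the +x half, with its long side along the basket's long side, which differs from the text. The -x half is clear, so I'll descend.

Request:
arm_command(targets=[[1,0.008,0,0.06,0],[1,0.01,0,0.13,0],[1,0.01,0,0.2,0],[1,0.01,0,0.26,0],[1,0.01,0,0.3,0],[1,0.01,0,0.316,0],[1,0.01,0,0.316,0],[1,0.01,0,0.316,0]])

```text
time_s: 5.4
ee_pos: [491.2, 294.4, 31.2]
ee_rot: [179.9, 0.3, 1.9]
force: [-0.8, -0.3, -0.3]
gripper_width: 13.7
```

```bash
python3 go.py 490 296.5 21.5 2; python3 - <<'E'
from h import *
snap('scene','s5');snap('top','t5')
E
python3 c.py s5 370 110 150 120 5 s5c
```

```text
t 5.4 pos [491.16 294.43  31.23] [179.9    0.26   1.9 ] F [-0.84 -0.26 -0.32] [ 0.09 -0.01 -0.01] w 13.7 q [ 29.77  28.11 103.44   0.04  48.73 117.85]
shares [-0.0021, -0.0043, 0.0195] turn -0.0023 dist 10.016236592878071
```

View pics/s5c.png

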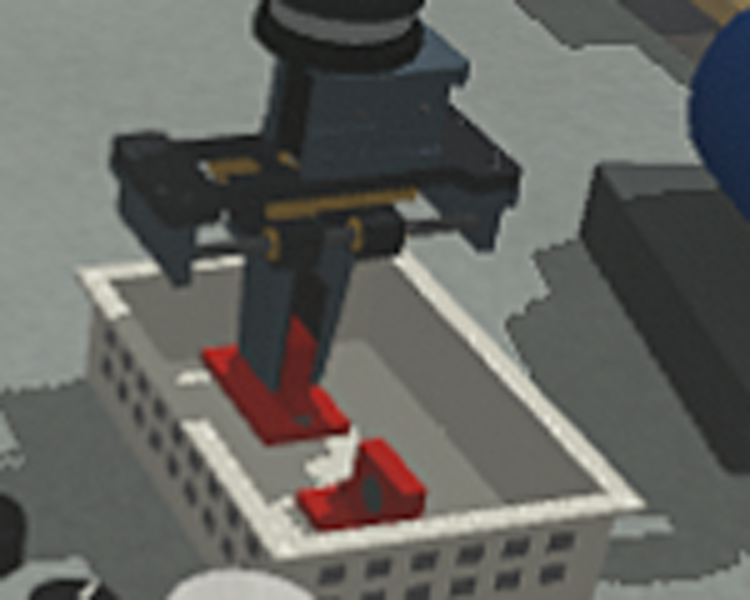

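The held bracket is about 10 mm above the floor, at crop (280,400), clear of the walls and of the earlier bracket at (365,490). I'll lower it gently.

Request:
arm_command(targets=[[1,0,0,0.006,0],[1,0,0,0.012,0],[1,0,0,0.016,0],[1,0,0,0.019,0],[1,0,0,0.02,0],[1,0,0,0.02,0]])

```text
time_s: 6.0
ee_pos: [491.7, 295.2, 22.2]
ee_rot: [180.0, 0.1, 1.9]
force: [-0.9, -0.5, -1.0]
gripper_width: 13.8
```

```bash
python3 go.py 490 296.5 21.5 2
```

```text
t 6.0 pos [491.65 295.23  22.17] [179.96   0.15   1.94] F [-0.92 -0.47 -0.96] [0.04 0.03 0.02] w 13.8 q [ 29.82  28.76 103.92   0.05  47.46 117.85]
shares [-0.0032, -0.0027, 0.0013] turn -0.0014 dist 2.1907685206698675
```

Request:
arm_command(targets=[[1,0,0,0.002,0],[1,0,0,0.004,0],[1,0,0,0.004,0]])

```text
time_s: 6.25
ee_pos: [491.8, 295.4, 21.5]
ee_rot: [180.0, 0.1, 1.9]
force: [-3.5, -1.3, 8.1]
gripper_width: 14.0
```

The force is 8 N upward, so the bracket is on the floor. I'll release it.

Request:
arm_command(targets=[[0.6,0,0,0,0],[0.6,0,0,0,0],[0.6,0,0,0,0],[0.6,0,0,0,0],[0.6,0,0,0,0],[0.6,0,0,0,0]])

```text
time_s: 6.75
ee_pos: [491.7, 295.3, 21.3]
ee_rot: [180.0, 0.1, 1.9]
force: [-0.6, -0.4, -0.1]
gripper_width: 36.8
```

Request:
arm_command(targets=[[0.6,0,0,-0.04,0],[0.6,0,0,-0.1,0],[0.6,0,0,-0.17,0],[0.5,0,0,-0.24,0],[0.3,0,0,-0.3,0],[0.1,0,0,-0.34,0],[0,0,0,-0.35,0],[0,0,0,-0.35,0]])

```text
time_s: 7.42
ee_pos: [492.7, 295.8, 197.6]
ee_rot: [-179.9, -0.0, 1.9]
force: [-0.3, -0.2, 0.1]
gripper_width: 66.8
```

```bash
python3 go.py 578 -6 190 2; python3 - <<'E'
from h import *
snap('scene','s6')
E
python3 c.py s6 370 110 150 120 5 s6c
```

```text
t 7.42 pos [492.71 295.78 197.62] [-179.94   -0.04    1.95] F [-0.27 -0.2   0.12] [-0.01  0.02  0.02] w 66.8 q [ 29.81  18.86  91.25   0.03  69.82 117.86]
shares [0.15, 0.609, 0.0148] turn -0.0012 dist 313.6922547016874
```

View pics/s6c.png

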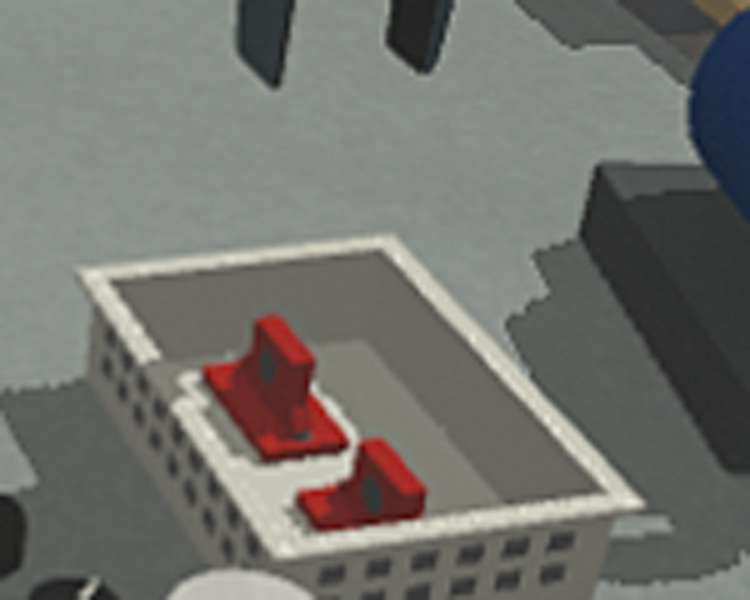

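The bracket stands upright on the basket floor at crop (275,400), let go. Next I'll move over the cap.

Request:
arm_command(targets=[[0,0.02,0.08,0.01,0],[0,0.04,0.16,0.01,0],[0,0.06,0.24,0.01,0],[0,0.08,0.32,0.01,0],[0,0.1,0.4,0.01,0],[0,0.12,0.48,0.01,0],[0,0.14,0.56,0.014,0],[0,0.15,0.609,0.015,0]])

```text
time_s: 8.13
ee_pos: [576.5, -10.3, 185.3]
ee_rot: [179.9, 0.4, 1.8]
force: [1.2, 0.6, -0.4]
gripper_width: 91.2
```

Request:
arm_command(targets=[[0,0,-0.03,0,0],[0,0,-0.03,0,0]])

```text
time_s: 8.3
ee_pos: [574.6, 4.5, 182.0]
ee_rot: [180.0, 0.8, 1.7]
force: [-0.4, 0.4, 0.2]
gripper_width: 91.1
```

```bash
python3 go.py 578 -6 140 2; python3 - <<'E'
from h import *
snap('scene','s7')
s=env.state();print(w2px('scene',[s['ee_pos']]))
E
python3 c.py s7 250 90 150 140 4 s7c
```

```text
t 8.3 pos [574.56   4.5  181.99] [179.98   0.77   1.67] F [-0.43  0.41  0.19] [ 0.06  0.01 -0.03] w 91.1 q [-0.67 19.91 92.02 -0.05 68.84 87.67]
shares [0.0074, 0.0212, 0.0839] turn -0.0072 dist 43.418394315869875
[[319.38 156.59]]
```

View pics/s7c.png

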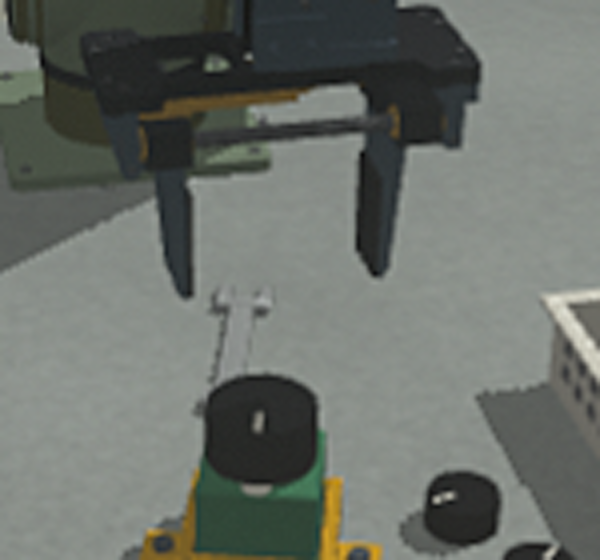

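The fingers straddle the cap, which is at crop (260,425). I'll centre over it and settle at z=140.

Request:
arm_command(targets=[[0,0.007,0.021,0.04,0],[0,0.007,0.021,0.084,0],[0,0.007,0.021,0.084,0],[0,0.007,0.021,0.084,0],[0,0.007,0.021,0.084,0]])

```text
time_s: 8.77
ee_pos: [578.2, -4.6, 141.2]
ee_rot: [179.9, 0.7, 1.9]
force: [1.0, 0.0, -0.2]
gripper_width: 91.3
```

```bash
python3 go.py 578 -6 78 2; python3 - <<'E'
from h import *
snap('scene','s8')
s=env.state();print(w2px('scene',[s['ee_pos'],[578,-6,105]]))
E
python3 c.py s8 260 110 120 120 5 s8c
```

```text
t 8.77 pos [578.2   -4.57 141.2 ] [179.95   0.67   1.88] F [ 1.01  0.01 -0.16] [0.01 0.01 0.05] w 91.3 q [-1.54 22.04 95.   -0.1  63.63 86.62]
shares [0.001, 0.0027, 0.1264] turn -0.0026 dist 63.21525630327591
[[314.97 175.26]
 [314.25 189.99]]
```

View pics/s8c.png

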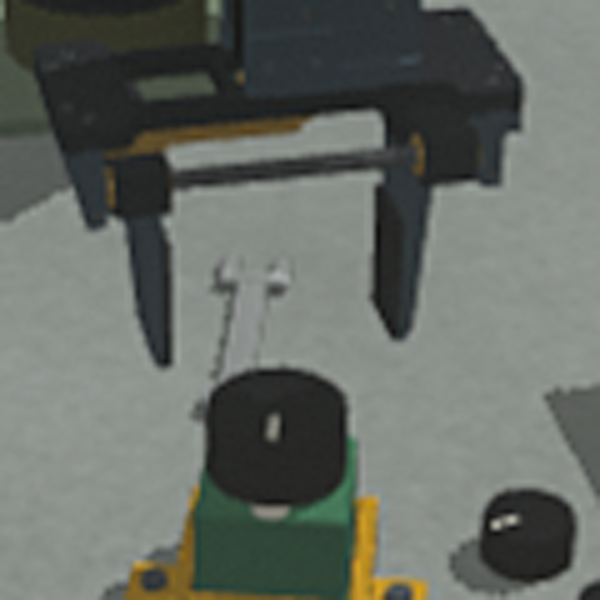

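Request:
arm_command(targets=[[0,0.001,0.002,0.04,0],[0,0.001,0.002,0.08,0],[0,0.001,0.002,0.11,0],[0,0.001,0.002,0.126,0],[0,0.001,0.002,0.126,0],[0,0.001,0.002,0.126,0],[0,0.001,0.002,0.126,0]])

```text
time_s: 9.4
ee_pos: [579.6, -5.7, 80.2]
ee_rot: [179.9, 0.4, 1.9]
force: [0.6, -0.4, 0.2]
gripper_width: 91.1
```

```bash
python3 go.py 578 -6 78 2; python3 - <<'E'
from h import *
snap('scene','s9')
E
python3 c.py s9 260 130 120 120 5 s9c
```

```text
t 9.4 pos [579.57  -5.7   80.17] [179.93   0.44   1.89] F [ 0.61 -0.37  0.15] [ 0.02  0.01 -0.07] w 91.1 q [-1.64 25.44 99.4  -0.12 55.6  86.54]
shares [-0.0031, 0.0005, 0.0044] turn -0.0025 dist 2.7001636593229956
```

View pics/s9c.png

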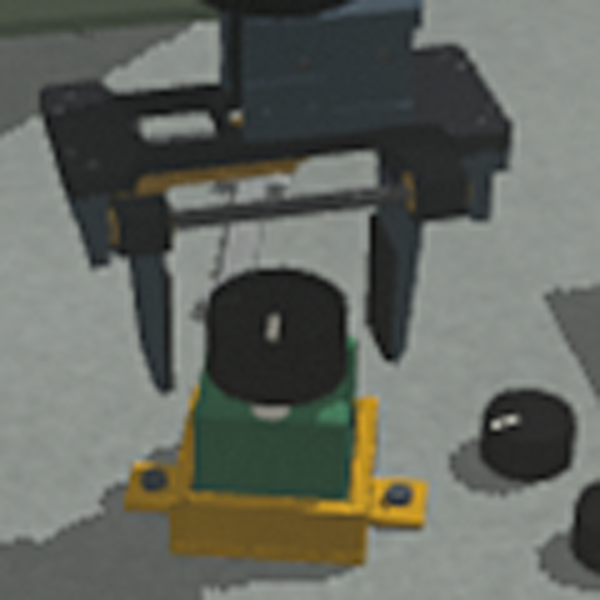

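The fingers straddle the cap: tips at crop (165,385) and (393,358), cap centre at (277,330). I'll close with 60 N.

Request:
arm_command(targets=[[1,-0.001,0,0.003,0],[1,-0.001,0,0.003,0],[1,-0.001,0,0.003,0],[1,-0.001,0,0.003,0],[1,-0.001,0,0.003,0],[1,-0.001,0,0.003,0],[1,-0.001,0,0.003,0],[1,-0.001,0,0.003,0]], squeeze=60)

```text
time_s: 10.12
ee_pos: [579.1, -4.1, 79.1]
ee_rot: [-179.9, 0.4, 1.8]
force: [-0.0, 5.6, 1.9]
gripper_width: 59.2
```

```bash
python3 go.py 578 -6 78 2
```

```text
t 10.12 pos [579.08  -4.09  79.08] [-179.9     0.42    1.83] F [-0.01  5.64  1.91] [1.06 0.15 0.04] w 59.2 q [-1.59 25.46 99.56  0.09 55.41 86.53]
shares [-0.0023, 0.0038, 0.0022] turn -0.0038 dist 2.446562539405792
```

Request:
arm_command(targets=[[1,0,0,0,-0.05],[1,0,0,0,-0.12],[1,0,0,0,-0.2],[1,0,0,0,-0.3],[1,0,0,0,-0.4],[1,0,0,0,-0.5],[1,0,0,0,-0.5],[1,0,0,0,-0.5]])

```text
time_s: 10.78
ee_pos: [578.9, -4.0, 78.9]
ee_rot: [-179.7, 0.4, 24.2]
force: [-0.3, 1.0, -0.8]
gripper_width: 59.0
```

```bash
python3 go.py 579 -4 79 2; python3 - <<'E'
from h import *
snap('scene','s10')
E
python3 c.py s10 260 130 120 120 5 s10c
```

```text
t 10.78 pos [578.91  -3.99  78.91] [-179.73    0.37   24.24] F [-0.31  0.99 -0.84] [0.07 0.03 0.09] w 59.0 q [-1.58 25.47 99.57  0.1  55.41 64.13]
shares [0.0001, 0.0001, -0.0002] turn 0.4941 dist 0.12742525136630087
```

View pics/s10c.png

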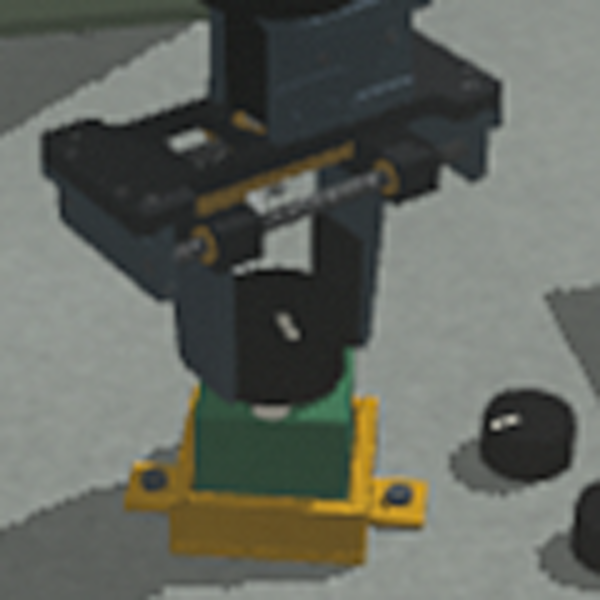

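The stripe has turned with the tool: its outer end is now at crop (293,335), towards +y, which is anticlockwise. I'll carry on turning.

Request:
arm_command(targets=[[1,0,0,0,-0.08],[1,0,0,0,-0.18],[1,0,0,0,-0.29],[1,0,0,0,-0.4],[1,0,0,0,-0.51],[1,0,0,0,-0.6],[1,0,0,0,-0.65],[1,0,0,0,-0.65]])

```text
time_s: 11.5
ee_pos: [579.0, -4.3, 79.3]
ee_rot: [-179.6, 0.2, 53.5]
force: [-1.5, -0.1, 3.0]
gripper_width: 59.1
```

```bash
python3 go.py 579 -4 79 2
```

```text
t 11.5 pos [579.   -4.3  79.3] [-179.62    0.21   53.46] F [-1.51 -0.15  2.97] [-0.15  0.1   0.07] w 59.1 q [-1.59 25.44 99.55  0.06 55.44 34.92]
shares [0.0005, -0.0004, 0.0006] turn 1.1435 dist 0.4219645123752166
```

Request:
arm_command(targets=[[1,0,0,0,-0.08],[1,0,0,0,-0.18],[1,0,0,0,-0.29],[1,0,0,0,-0.4],[1,0,0,0,-0.51],[1,0,0,0,-0.6],[1,0,0,0,-0.65],[1,0,0,0,-0.65]])

```text
time_s: 12.17
ee_pos: [580.2, -4.1, 81.2]
ee_rot: [-179.8, -0.0, 82.6]
force: [-1.7, 1.5, 9.3]
gripper_width: 59.3
```

```bash
python3 go.py 579 -4 79 2; python3 - <<'E'
from h import *
snap('scene','s11');snap('top','t11')
E
python3 c.py s11 260 130 120 120 5 s11c; python3 c.py t11 280 150 100 90 6 t11c
```

```text
t 12.17 pos [580.16  -4.15  81.19] [-179.76   -0.04   82.65] F [-1.71  1.48  9.31] [0.07 0.13 0.07] w 59.3 q [-1.58 25.33 99.42  0.08 55.49  5.72]
shares [-0.0, -0.0023, 0.0044] turn 1.7922 dist 2.4853955137222052
```

View pics/s11c.png

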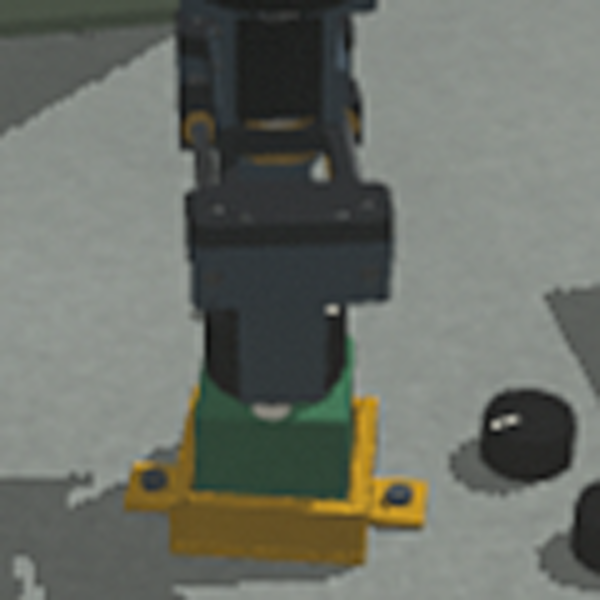

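View pics/t11c.png

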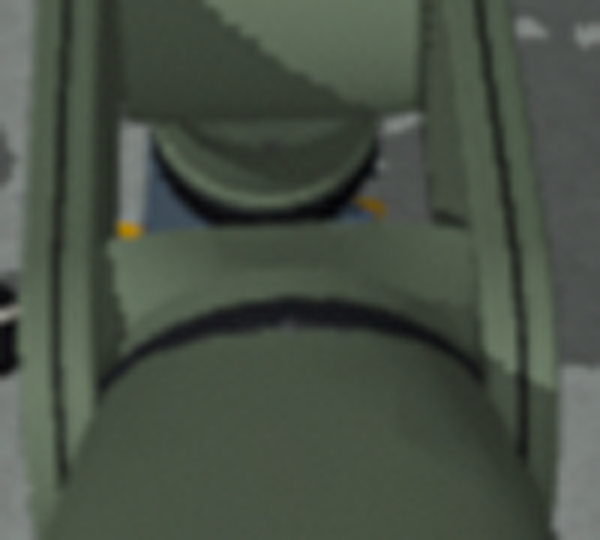

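The tool has turned 80.8° (1.41 rad). The stripe end shows at crop (332,310) on the +y side. The tool rose about 2 mm with 9 N pushing up, so the spring is lifting the freed cap. I'll lift slowly and check.

Request:
arm_command(targets=[[1,0,0,-0.004,0],[1,0,0,-0.01,0],[1,0,0,-0.016,0],[1,0,0,-0.022,0],[1,0,0,-0.028,0]])

```text
time_s: 12.68
ee_pos: [580.3, -4.2, 95.3]
ee_rot: [-179.8, -0.0, 82.6]
force: [0.2, -0.2, -0.3]
gripper_width: 59.4
```

```bash
python3 go.py 579 -4 137 82; python3 - <<'E'
from h import *
snap('scene','s12')
E
python3 c.py s12 260 130 120 120 5 s12c
```

```text
t 12.68 pos [580.26  -4.22  95.32] [-179.75   -0.04   82.56] F [ 0.16 -0.2  -0.33] [-0.03 -0.12 -0.03] w 59.4 q [-1.59 24.49 98.45  0.07 57.31  5.81]
shares [0.0002, -0.0029, -0.0833] turn 0.0124 dist 41.69898536777698
```

View pics/s12c.png

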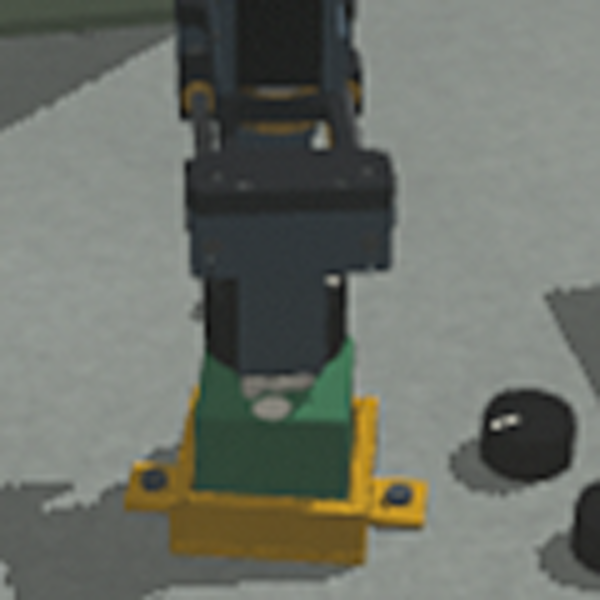

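The cap has risen and the neck plate now shows at crop (275,385). The pot is unmoved in its brace, with its front edge at (272,490) as before, and the force is near zero. I'll lift the rest of the way.

Request:
arm_command(targets=[[1,0,0,-0.015,0],[1,0,0,-0.03,0],[1,0,0,-0.045,0],[1,0,0,-0.06,0],[1,0,0,-0.075,0],[1,0,0,-0.085,0],[1,0,0,-0.085,0],[1,0,0,-0.085,0]])

```text
time_s: 13.4
ee_pos: [580.9, -4.3, 138.8]
ee_rot: [-179.9, -0.0, 82.6]
force: [-0.4, -1.1, -0.8]
gripper_width: 59.6
```

Request:
arm_command(targets=[[1,0,-0.001,0,0],[1,0,-0.001,0,0],[1,0,-0.001,0,0],[1,0,-0.001,0,0],[1,0,-0.001,0,0],[1,0,-0.001,0,0]])

```text
time_s: 13.9
ee_pos: [580.4, -4.2, 138.7]
ee_rot: [-179.8, -0.0, 82.6]
force: [-0.1, 0.2, -1.5]
gripper_width: 59.8
```

```bash
python3 go.py 579 -4 137 82; python3 - <<'E'
from h import *
snap('scene','s13')
E
python3 c.py s13 260 100 120 120 5 s13c;python3 c.py s13 370 110 150 120 4 s13d
```

```text
t 13.9 pos [580.37  -4.22 138.67] [-179.84   -0.05   82.57] F [-0.11  0.23 -1.5 ] [-0.01 -0.07 -0.01] w 59.8 q [-1.59 22.09 95.32  0.07 62.75  5.81]
shares [0.0001, -0.0028, 0.0033] turn 0.0126 dist 2.16725611632283
```

View pics/s13c.png

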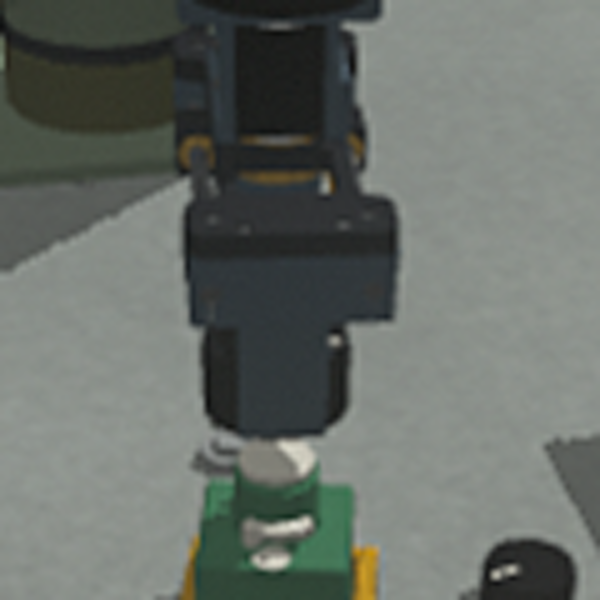

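View pics/s13d.png

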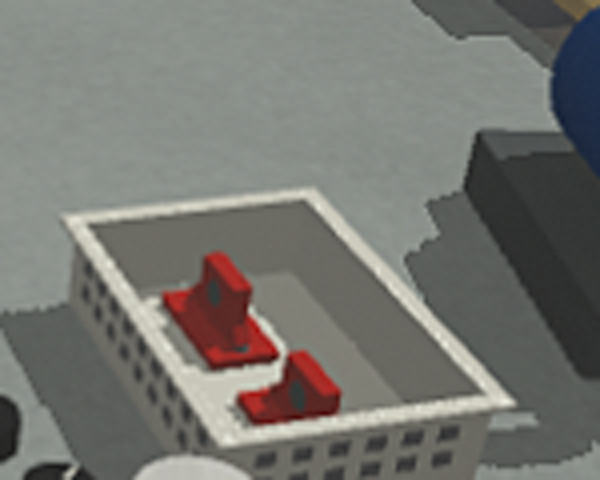

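The cap hangs upright over the open neck, with the plate visible at crop (278,460). The pot is down in its brace and the bracket is at rest in the basket. I'll hand in.

```bash
python3 - <<'E'
from h import *
s=env.state();print(s['time_s'],s['qvel'],s['force'],s['gripper_width']); env.job_done()
E
```

```text
13.95 [ 0.   -0.03  0.01 -0.06  0.1   0.02] [-0.01 -1.36 -1.02] 59.47377037614444
the job is handed in; nothing more can be done
```

The job is handed in at about 14 s of the 56 s limit; it reports no verdict.

**Bracket:** I lifted it out of the die and set it on the floor of the basket's empty half. I let go once 8 N upward showed that it had landed. The last picture shows it upright and at rest.

**Cap:** I gripped it at 60 N and turned it 80.8° (1.41 rad) anticlockwise. The spring then pushed the freed cap up about 2 mm, and I lifted it straight up.

**Last checks:**
- **Grip and position:** The cap is held at about 59.5 mm opening. By calculation its lower edge is about 127 mm above the pot's underside, a gap of roughly 29 mm to the plate.
- **Stillness:** Joint speeds were near zero and the force on the tool was about 1 to 2 N.
- **Pot:** It stands upright in its brace.

**What disagreed:**
- The earlier bracket lies with its long side along the basket's x in the pictures; the text says y.
- The basket rim measured about 245 x 174 mm, against the 230 x 160 mm given.
- The two cameras placed the cap about 2.5 mm apart, so I used a point between them.
- Just before going down on the cap I made one needless sideways nudge of 15 mm, well above it; it touched nothing.

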